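# Hang the washed filter bowl on the drying post

### The arm

A 6-joint arm with a two-finger parallel gripper is mounted at the origin on the work surface. World frame = base frame: x ahead of the robot, y to its left, z up, the work surface at z = 0. Lengths are in m, angles in rad, forces in N, time in s.
With the tool pointing down it reaches from about 0.275 to 0.85 m from the base axis. Payload 5.2 kg.
Tool frame: the origin (TCP) lies on the centre line of the jaws, within the pads' length; the fingertips stand 22 mm ahead of it and the grasp point (between the pads) lies 3 mm ahead of it (manip.finger_overhang is the distance from the TCP to the fingertips, in m); z points along the fingers, y is the line along which they close (so a half turn about z gives the same grasp; the last joint's range is limited). The gripper opens to 85 mm and grips with 20 to 120 N. Pads are 22 mm wide; open, the fingers measure 114 mm over their backs; the gripper's body (76 mm by 85 mm) begins 54 mm behind the grasp point. The pads swing forward as they close: fully open they stand 13 mm farther back than shut.
Start: joints at [1.142, 0.259, 1.535, -0, 1.348, -0.203], TCP at [0.123, 0.536, 0.253] pointing down, gripper open.
Joint ranges: [-3.14, 3.14], [-0.91, 2.08], [0.19, 2.58], [-1.22, 4.36], [0.22, 2.71], [-3.12, 3.12]. Speed limits (rad/s): [2.57, 2.57, 3.14, 3.14, 3.14, 3.14].

### API

Orientations are given as a unit quaternion [w, x, y, z].
In Python, from station import get_obs, snapshot, manip gives the robot as it stands.
- The arm moves only by the shell command python3 -m creep 'ROWS' [OPENING] [FORCE]. ROWS is JSON, a list that holds one entry, the list of rows, each a list of 6 numbers: the shift along the tool's x, y, z scaled (see below), then the turn, a rotation vector about the tool's x, y, z scaled (see below). A call has exactly 8 rows; each row shifts and turns the commanded pose from where the row before left it, along the tool's axes as they then stand; what a row does not reach is not made up. The controller multiplies each number of a shift by 2 cm and each number of a turn by 0.08 rad. A row lasts 1/10 s, in which the tool goes at most 50 mm and 8.59 degrees, less where a joint would pass 70% of its speed; a pose out of reach is approached as far as the arm can. A call with a number of a shift or a turn outside -1 to 1 is refused whole. A call with a gripper value outside its range is refused whole. OPENING is the opening, from -1 (shut) to 1 (fully open), set as the call begins (- or left out, the last holds). The fingers move at their own pace and stop on an object; FORCE is the grip in N (left out, the last holds). Time passes only in rows, so rows that do not move let the fingers close, or fill a call up. It gives the time, the measured TCP pose, the force, the opening and the grip force at its end, in the units of the state.
- get_obs(): the state, without advancing time (a new reading comes with each control period).
- snapshot(name): name is "scene" or "top"; returns a dict with "color" (420x560x3 uint8, red, green, blue), "fx", "fy", "cx", "cy" (pixels), "dist" ([k1, k2, p1, p2, k3] as OpenCV has them; the pictures are not rectified), "rvec" (rotation vector, rad) and "tvec" (3), from world to camera coordinates, as OpenCV has them. Camera axes: x right, y down, z forward; pixel columns grow to the right and rows downward; lengths in m; the calibration is good to about 2 mm. A picture is of the moment at which its call begins. There is no depth.
- manip.finish_job(): hands the job in; it is judged then, once.
The state is a dict: "time": time; "joint_positions": joint angles; "qd": joint speeds; "joint_torque": joint torques, N m; "tcp_pos": TCP position; "orientation": TCP orientation; "wrist_force": force on the tool from outside, world axes, zero at the start; "moment": the same for the moment, N m; "gripper_width": finger opening in m; "grasp_force": force on a finger pad.
Only numpy, scipy, OpenCV 4.12 (cv2) and the standard library are available. Lean on these libraries where they do the work, as an engineer would, in place of code of your own. Each camera call takes 0.05 s, during which the arm holds its last target. There are 200 camera calls.

### The job

The brass sleeve on the drying post is dry: lift it off and stand it upright in the low parts tray. Then take the washed filter bowl from its sloping rest and set it upside down over the post, fully home, so that it hangs level on the post's top. Set both parts down without dropping them, let go, and leave the bottle, the wrench and the tin where they are.

Things in the scene. Friction and masses are not known exactly. Their poses are not given: they have to be found in the camera images.
- bowl: Plain aluminium cylinder, outer diameter 50 mm, length 68 mm, one end open; inside 42 mm wide, 62 mm deep; closed end 6 mm thick, boss 16 mm wide, 6 mm high outside. 0.11 to 0.22 kg; a 30 N grip across the middle holds it. Origin: centre of the closed end's outer face (boss foot); z along its axis to the mouth (middle at 34 mm). Starts on the rest, mouth to the rest's +x, 20 degrees downhill.
- bowl_floor (a point): Point in the bowl: centre of the inner face of its closed end (6 mm from the bowl's origin along its z). It meets post_top when the bowl hangs home.
- sleeve: Plain brass tube, open at both ends: outer diameter 48 mm, inner 37 mm, 55 mm high, 0.13 to 0.25 kg. Origin: centre of its lower end; z along its axis. Starts around the post, standing on the stand's disc: lower end 10 mm, upper end 65 mm above the bench; the post sticks out 20 mm above it.
- sleeve_mid (a point): Middle of the sleeve, on its axis, 27.5 mm from either end.
- stand: Drying stand, fixed: steel disc 90 mm wide, 10 mm thick, with one upright steel post in its centre, 30 mm in diameter, rising 75 mm above the disc (top edge chamfered 4 mm, flat top 22 mm wide). Origin: centre of the disc's underside on the bench; z up along the post. A bowl fully home rests its inner floor on the post's top, rim 13 mm above the disc.
- post_top (a point): Centre of the post's top face, 85 mm above the bench.
- tray: Black plastic parts tray, fixed, 160 x 160 mm outside, walls 22 mm high and 4 mm thick, floor 4 mm thick. Origin: centre of its underside on the bench; x and y along its sides, z up.
- rest: Sloping rest, fixed: base plate 130 x 50 mm, two steel rods (8 mm thick, 28 mm apart) sloping 20 degrees down towards its +x, and a 36 mm wide, 22 mm high stop at the low end against which the bowl's rim leans. Origin: centre of the base's underside, z up; the bowl's middle starts 70 mm above it. The bowl overhangs the rods on both sides and lifts straight up.
- cleaner: Bystander: white plastic bottle, 64 mm in diameter and 125 mm high, upright; origin at the centre of its underside. Leave alone.
- wrench: Bystander: open steel wrench 190 mm long lying flat; origin under its middle, x along its length. Leave alone.
- tin: Bystander: metal tin, 60 mm in diameter and 65 mm high, upright; origin at the centre of its underside. Leave alone.

How it is judged:
By the outcome, as a careful person would: the job done as asked, in the order asked, and still so for the second after the job is handed in, with the robot touching nothing.
It also fails if it takes over 64 s, if anything falls off the work surface, if the arm or the gripper's body presses on something with over 40 N, if the wrist force passes 120 N, or if a joint passes its speed limit or range.

## Working session

There is one attempt and no reset: what is moved stays moved. The work goes in short steps, Python scripts to look and compute and a shell command to move; the robot and the scene stay as the last step left them, time stands still between calls to the robot, and variables do not carry over. Pictures are saved under pics/ and viewed, at most 10 in all, crops included, and the job is handed in when it is done.

```bash
ls; mkdir -p pics; python3 - <<'E'
from station import get_obs, snapshot, manip
import cv2,numpy as np
print(get_obs())
for n in("scene","top"):
    s=snapshot(n); cv2.imwrite(f"pics/{n}0.png",s["color"][:,:,::-1]); print({k:v for k,v in s.items() if k!="color"}, -cv2.Rodrigues(np.array(s["rvec"]))[0].T@np.array(s["tvec"]).ravel())
E
```

```text
pics
{'time': 0.0, 'joint_positions': array([ 1.14220639e+00,  2.59333466e-01,  1.53610662e+00, -2.21773807e-05,
        1.34800830e+00, -2.02786236e-01]), 'qd': array([-1.60532587e-05, -8.94562815e-04, -8.56989394e-04,  6.94049045e-04,
       -4.71332161e-04, -3.79406520e-04]), 'joint_torque': array([-3.50510072e-04, -4.46031725e+01, -2.90569603e+01, -3.70360995e-04,
        1.16437845e-02, -1.79922279e-05]), 'tcp_pos': array([0.12290278, 0.53557609, 0.25247035]), 'orientation': array([-2.77796465e-04,  1.12659653e-01,  9.93633203e-01, -8.85368608e-04]), 'wrist_force': array([ 0.3898796 , -0.21568346,  0.29871719]), 'moment': array([ 0.01988822,  0.04066525, -0.04938558]), 'grasp_force': 0.0, 'gripper_width': 0.08534574508333716}
{'fx': 510.92382861451864, 'fy': 510.92382861451864, 'cx': 288.7500623475135, 'cy': 202.29688920875466, 'dist': array([-0.03032217,  0.        ,  0.        ,  0.        ,  0.        ]), 'rvec': array([ 1.78925209,  1.43793156, -0.76017689]), 'tvec': array([-0.11944272, -0.22698765,  1.89089308])} [ 1.66636804 -0.2207702   0.90318585]
{'fx': 408.4009936571652, 'fy': 408.4009936571652, 'cx': 276.27487185095896, 'cy': 213.54165501387826, 'dist': array([0.02094694, 0.        , 0.        , 0.        , 0.        ]), 'rvec': array([ 2.1590441 , -2.18464487,  0.094763  ]), 'tvec': array([0.02264778, 0.50984908, 1.33150512])} [0.38537268 0.01069671 1.37285773]
```

View pics/scene0.png

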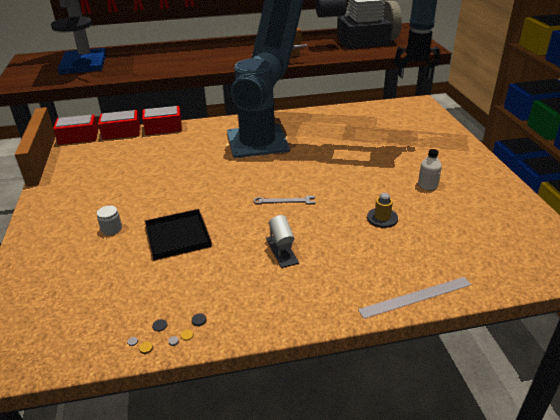

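View pics/top0.png

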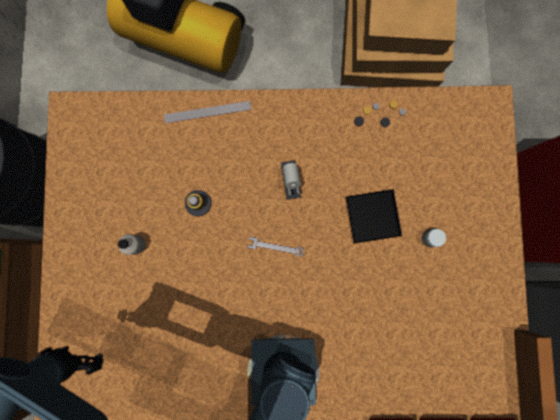

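The scene view shows the stand at about (383,212), bowl on its rest (281,235), tray (178,233), bottle (430,172), tin (109,220) and wrench (285,200). In the top view they are at stand (198,204), bowl (291,180), tray (374,216), bottle (130,244), tin (434,238) and wrench (275,246). I'll enlarge the ones that matter.

```bash
python3 - <<'E'
import cv2,numpy as np
s=cv2.imread("pics/scene0.png");t=cv2.imread("pics/top0.png")
def c(im,u,v,w=60,h=60,k=6):
    p=cv2.resize(im[v:v+h,u:u+w],None,fx=k,fy=k,interpolation=cv2.INTER_CUBIC); p=cv2.convertScaleAbs(p,alpha=1.4)
    for i in range(0,w,10): cv2.putText(p,str(u+i),(i*k,8),0,.3,(0,255,0),1);cv2.line(p,(i*k,10),(i*k,14),(0,255,0),1)
    for i in range(0,h,10): cv2.putText(p,str(v+i),(0,i*k+4),0,.3,(255,255,0),1);cv2.line(p,(20,i*k),(24,i*k),(255,255,0),1)
    return p
a=np.vstack([np.hstack([c(s,355,180,60,50),c(s,255,210,60,60)[:300]]),np.hstack([c(t,170,178,60,50),c(t,265,155,60,50)])])
cv2.imwrite("pics/z.png",a);print(a.shape)
E
```

```text
(600, 720, 3)
```

View pics/z.png

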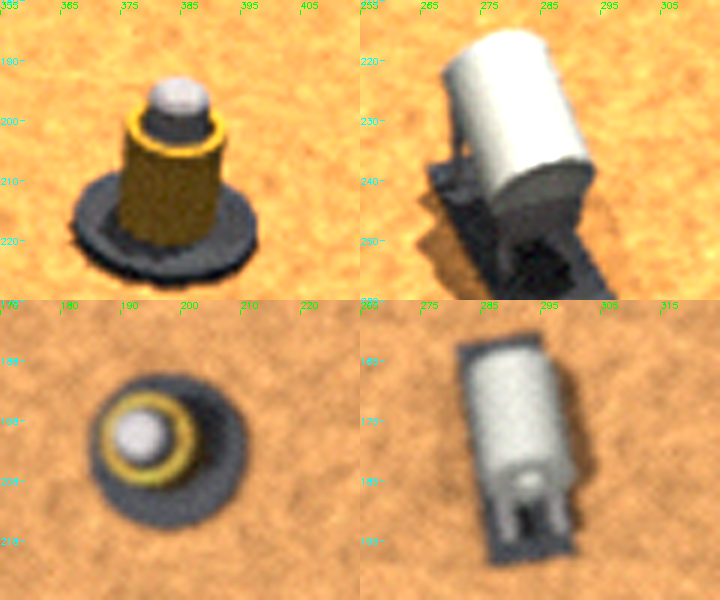

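The crops show the top-view disc centred near (198,203), the post top at (193.5,201) and the sleeve ring centre at (195,201). The rest's base corners are about (281,162.5), (295,160), (301,197) and (287,199), and the bowl's mouth points away from the robot (+x). Next I fit the poses.

```bash
cat >h.py <<'E'
import numpy as np,cv2
from scipy.optimize import least_squares
from scipy.spatial.transform import Rotation as R
from station import get_obs,snapshot
np.set_printoptions(precision=4,suppress=True)
def cam(s): return np.array(s["rvec"]),np.array(s["tvec"]),np.array([[s["fx"],0,s["cx"]],[0,s["fy"],s["cy"]],[0,0,1.]]),np.array(s["dist"])
def proj(c,P): return cv2.projectPoints(np.atleast_2d(np.array(P,float)),*c)[0][:,0]
def unproj(c,uv,z):
    n=cv2.undistortPoints(np.array([[uv]],float),c[2],c[3])[0,0]; M=cv2.Rodrigues(c[0])[0]
    o=-M.T@c[1].ravel(); d=M.T@np.array([*n,1]); return o+d*(z-o[2])/d[2]
def pose():
    o=get_obs(); return o["tcp_pos"],R.from_quat(o["orientation"],scalar_first=True)
def go(p,Rt=None):
    "total shift (units of 2cm, current tool axes) and total turn (units .08 rad)"
    p0,R0=pose(); print("shift",R0.inv().apply(np.array(p)-p0)/.02, "turn",(R0.inv()*Rt).as_rotvec()/.08 if Rt is not None else 0)
E
python3 - <<'E'
from h import *
S=cam(snapshot("scene"));T=cam(snapshot("top"))
print("stand: disc",unproj(T,(198.15,203.3),.01),"post",unproj(T,(193.5,200.8),.085),"sleeve",unproj(T,(195,201.1),.065))
def circ(c,x,y,z,r):
    a=np.arange(0,2*np.pi,.05); p=proj(c,np.c_[x+r*np.cos(a),y+r*np.sin(a),z+0*a]); return p.min(0),p.max(0)
def f(v):
    a,b=circ(T,*v,.01,.045);a0,b0=circ(S,*v,.005,.045);c,d=circ(T,*v,.065,.024)
    return np.r_[a-[185,190.2],b-[211.3,216.3],a0[0]-367.2,b0[0]-398,circ(S,*v,0,.045)[1][1]-227.5]
r=least_squares(f,[.42,.26]);print("stand fit",r.x,f(r.x))
x,y=r.x;print("pred sleeve top T",circ(T,x,y,.065,.024),"meas 186.3,193 203.7,209.2; S",circ(S,x,y,.065,.024),"meas 375.9..392.4, bot 206.3")
def boxc(v,l,w,z):
    x,y,a=v;return [[x+sx*l/2*np.cos(a)-sy*w/2*np.sin(a),y+sx*l/2*np.sin(a)+sy*w/2*np.cos(a),z] for sx,sy in((1,1),(1,-1),(-1,-1),(-1,1))]
m=np.array([[281.2,162.5],[295,160.3],[301.2,197.2],[286.7,199.2]])
for z in(.0,.008):
    g=lambda v:(proj(T,boxc(v,.13,.05,z))-m).ravel()
    r=least_squares(g,[.5,0,.1]);print("rest z",z,r.x,g(r.x))
v=r.x
def bowl(v,mid):
    a=v[2];t=np.radians(20);ax=np.array([np.cos(a)*np.cos(t),np.sin(a)*np.cos(t),-np.sin(t)]);n=np.array([-np.sin(a),np.cos(a),0]);k=np.cross(ax,n)
    q=np.arange(0,6.28,.05)[:,None];ring=.025*(np.cos(q)*n+np.sin(q)*k)
    return np.r_[mid+.034*ax+ring,mid-.034*ax+ring],mid-.04*ax
P,b=bowl(v,np.array([v[0],v[1],.07]))
for n,c in(("T",T),("S",S)):
    u=proj(c,P);print(n,"pred bowl",u.min(0),u.max(0),"boss",proj(c,b))
print("meas T u 283.3..300.8 v 162.5..185 boss 293.2,185 ; S u 269..294 v 215..246")
# tray
for nm in("top",):
    im=snapshot(nm)["color"].max(2);k=np.zeros_like(im);k[180:255,335:412]=(im[180:255,335:412]<45)
    n,l,st,ce=cv2.connectedComponentsWithStats(k);i=1+st[1:,4].argmax();ys,xs=np.where(l==i)
    rr=cv2.minAreaRect(np.c_[xs,ys].astype(np.float32));print(rr,unproj(T,rr[0],.011),unproj(T,rr[0],.022), [unproj(T,q,.022)[:2] for q in cv2.boxPoints(rr)])
print("bottle",unproj(T,(133,244),.0),"tin",unproj(T,(434,238),.065),"wrench",unproj(T,(275,246),0))
E
```

```text
stand: disc [0.5491 0.2788 0.01  ] post [0.5482 0.2788 0.085 ] sleeve [0.5497 0.2782 0.065 ]
stand fit [0.551  0.2823] [-1.3094 -0.7242 -0.813  -0.2226 -1.1296 -0.8397 -0.1864]
pred sleeve top T (array([186.2597, 193.3468]), array([201.1466, 208.1177])) meas 186.3,193 203.7,209.2; S (array([375.0102, 194.9136]), array([391.9896, 204.533 ])) meas 375.9..392.4, bot 206.3
rest z 0.0 [ 0.6271 -0.0347  0.1405] [-0.3665 -0.2741  0.3047 -0.2771  0.0756  0.1554 -0.0147  0.3856]
rest z 0.008 [ 0.6257 -0.0344  0.1405] [-0.4257 -0.3784  0.33   -0.3938  0.1353  0.2576 -0.0409  0.5005]
T pred bowl [282.3947 163.2137] [300.9945 189.3806] boss [[293.5588 187.0951]]
S pred bowl [266.773  213.5473] [293.0181 245.6746] boss [[275.0091 217.421 ]]
meas T u 283.3..300.8 v 162.5..185 boss 293.2,185 ; S u 269..294 v 215..246
((373.29730224609375, 215.78379821777344), (46.68931198120117, 48.0045051574707), 80.53767395019531) [ 0.4998 -0.3071  0.011 ] [ 0.4989 -0.3046  0.022 ] [array([ 0.5637, -0.2154]), array([ 0.5882, -0.3733]), array([ 0.4348, -0.3927]), array([ 0.4105, -0.2365])]
bottle [0.4156 0.4979 0.    ] tin [ 0.4221 -0.4844  0.065 ] wrench [0.4031 0.0223 0.    ]
```

Stand is near (0.551, 0.281), sleeve the same within 2 mm, tray (0.499,-0.306), and rest (0.627,-0.034) with yaw 8°. Distances and sizes are consistent. I travel above the stand at the current height.

```bash
python3 -m creep '[[[-0.99,-0.32,0,0,0,0],[-0.99,-0.32,0,0,0,0],[-0.99,-0.32,0,0,0,0],[-0.99,-0.32,0,0,0,0],[-0.99,-0.32,0,0,0,0],[-0.99,-0.32,0,0,0,0],[-0.99,-0.32,0,0,0,0],[-0.99,-0.32,0,0,0,0]]]' 1
python3 -m creep '[[[-0.99,-0.32,0,0,0,0],[-0.99,-0.32,0,0,0,0],[-0.99,-0.32,0,0,0,0],[-0.99,-0.32,0,0,0,0],[-0.99,-0.32,0,0,0,0],[-0.99,-0.32,0,0,0,0],[-0.99,-0.32,0,0,0,0],[-0.99,-0.32,0,0,0,0]]]'
python3 -m creep '[[[-0.99,-0.32,0,0,0,0],[-0.99,-0.32,0,0,0,0],[-0.99,-0.32,0,0,0,0],[-0.99,-0.32,0,0,0,0],[-0.99,-0.32,0,0,0,0],[-0.99,-0.32,0,0,0,0],[-0.99,-0.32,0,0,0,0],[-0.79,-0.32,0,0,0,0]]]'
python3 -c "
from h import *
go([.551,.2805,.125]);go([.551,.2805,.047])"
```

```text
time: 1.05
tcp_pos: [0.2667, 0.4501, 0.2532]
orientation: [-0.0, 0.113, 0.994, -0.0]
wrist_force: [0.3, 0.2, 0.2]
gripper_width: 0.0855
grasp_force: 0.0
time: 1.85
tcp_pos: [0.4096, 0.3648, 0.2532]
orientation: [-0.0, 0.113, 0.994, -0.0]
wrist_force: [-0.1, -0.8, 0.9]
gripper_width: 0.0853
grasp_force: 0.0
time: 2.65
tcp_pos: [0.5495, 0.2799, 0.2532]
orientation: [0.0, 0.113, 0.994, -0.0]
wrist_force: [-0.1, 0.5, 0.0]
gripper_width: 0.085
grasp_force: 0.0
shift [-0.0657  0.0458  6.4085] turn 0
shift [-0.0654  0.0459 10.3085] turn 0
```

```bash
python3 -m creep '[[[-0.07,0.05,0.8,0,0,0],[0,0,0.8,0,0,0],[0,0,0.8,0,0,0],[0,0,0.8,0,0,0],[0,0,0.8,0,0,0],[0,0,0.8,0,0,0],[0,0,0.8,0,0,0],[0,0,0.5,0,0,0]]]'
python3 - <<'E'
from h import *
a=[]
for n,u,v in(("scene",350,160),("top",155,165)):
    s=snapshot(n);p=s["color"][v:v+75,u:u+80,::-1];a.append(cv2.convertScaleAbs(cv2.resize(p,None,fx=5,fy=5,interpolation=cv2.INTER_CUBIC),alpha=1.4))
    print(n,proj(cam(s),[[.551,.281,.085],pose()[0]]))
cv2.imwrite("pics/a1.png",np.hstack(a))
E
```

```text
time: 3.45
tcp_pos: [0.5495, 0.281, 0.1299]
orientation: [-0.001, 0.113, 0.994, -0.0]
wrist_force: [1.2, -0.5, 0.5]
gripper_width: 0.0855
grasp_force: 0.0
scene [[383.6942 193.9354]
 [384.8146 180.5931]]
top [[192.8256 199.9378]
 [189.7747 198.7916]]
```

View pics/a1.png

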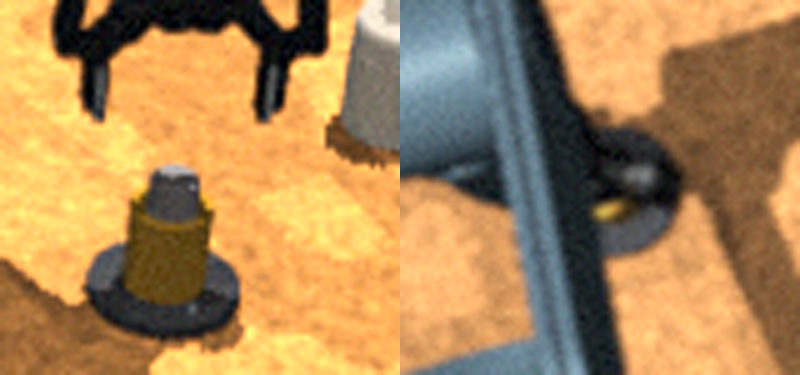

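Scene crop: the finger tips straddle the post (fingers at crop x 97 and 267, post at 175), centred within about 1.5 mm once camera bias is allowed for. I descend to z 0.047 and close.

```bash
python3 -m creep '[[[-0.07,0,0.6,0,0,0],[0,0,0.6,0,0,0],[0,0,0.6,0,0,0],[0,0,0.6,0,0,0],[0,0,0.6,0,0,0],[0,0,0.6,0,0,0],[0,0,0.5,0,0,0],[0,0,0,0,0,0]]]'
python3 -m creep '[[[0,0,0,0,0,0],[0,0,0,0,0,0],[0,0,0,0,0,0],[0,0,0,0,0,0],[0,0,0,0,0,0],[0,0,0,0,0,0],[0,0,0,0,0,0],[0,0,0,0,0,0]]]' -1 45
```

```text
time: 4.35
tcp_pos: [0.5498, 0.2809, 0.0473]
orientation: [-0.002, 0.113, 0.994, -0.001]
wrist_force: [0.5, -0.2, -1.8]
gripper_width: 0.0856
grasp_force: 0.0
time: 5.15
tcp_pos: [0.5516, 0.2815, 0.0503]
orientation: [0.001, 0.113, 0.994, 0.0]
wrist_force: [-0.5, 0.0, 6.3]
gripper_width: 0.0474
grasp_force: 46.9
```

```bash
python3 -m creep '[[[0,0,-0.3,0,0,0],[0,0,-0.6,0,0,0],[0,0,-0.8,0,0,0],[0,0,-0.8,0,0,0],[0,0,-0.8,0,0,0],[0,0,-0.8,0,0,0],[0,0,-0.8,0,0,0],[0,0,-0.6,0,0,0]]]'
python3 -c "
from h import *
go([.499,-.306,.16]);print(get_obs()['gripper_width'],get_obs()['joint_positions'])"
```

```text
time: 5.95
tcp_pos: [0.551, 0.2812, 0.1609]
orientation: [0.0, 0.113, 0.994, 0.0]
wrist_force: [0.4, 0.0, -2.4]
gripper_width: 0.0473
grasp_force: 46.6
shift [ -4.0373 -29.1978   0.0364] turn 0
0.047253134944908744 [ 0.2919  0.4507  1.4889 -0.0001  1.2012 -1.0532]
```

```bash
python3 -m creep '[[[-0.05,-0.4,0,0,0,0],[-0.13,-0.9,0,0,0,0],[-0.13,-0.95,0,0,0,0],[-0.13,-0.95,0,0,0,0],[-0.13,-0.95,0,0,0,0],[-0.13,-0.95,0,0,0,0],[-0.13,-0.95,0,0,0,0],[-0.13,-0.95,0,0,0,0]]]'
for i in 1; do python3 -m creep '[[[-0.13,-0.95,0,0,0,0],[-0.13,-0.95,0,0,0,0],[-0.13,-0.95,0,0,0,0],[-0.13,-0.95,0,0,0,0],[-0.13,-0.95,0,0,0,0],[-0.13,-0.95,0,0,0,0],[-0.13,-0.95,0,0,0,0],[-0.13,-0.95,0,0,0,0]]]'; done
python3 -m creep '[[[-0.13,-0.95,0,0,0,0],[-0.13,-0.95,0,0,0,0],[-0.13,-0.95,0,0,0,0],[-0.13,-0.95,0,0,0,0],[-0.13,-0.95,0,0,0,0],[-0.13,-0.95,0,0,0,0],[-0.13,-0.95,0,0,0,0],[-0.13,-0.95,0,0,0,0]]]'
python3 -m creep '[[[-0.13,-0.95,0,0,0,0],[-0.13,-0.95,0,0,0,0],[-0.13,-0.95,0,0,0,0],[-0.13,-0.95,0,0,0,0],[-0.13,-0.95,0,0,0,0],[-0.13,-0.95,0,0,0,0],[-0.13,-0.85,0,0,0,0],[-0.13,-0.4,0,0,0,0]]]'
python3 -c "
from h import *
go([.499,-.306,.0443])"
```

```text
time: 6.75
tcp_pos: [0.5369, 0.1382, 0.158]
orientation: [-0.001, 0.113, 0.994, -0.001]
wrist_force: [-0.3, -0.9, -2.1]
gripper_width: 0.0471
grasp_force: 46.7
time: 7.55
tcp_pos: [0.5227, -0.0142, 0.1581]
orientation: [-0.001, 0.113, 0.994, -0.0]
wrist_force: [0.2, 0.4, -2.7]
gripper_width: 0.0475
grasp_force: 46.7
time: 8.35
tcp_pos: [0.5087, -0.1665, 0.1581]
orientation: [-0.001, 0.113, 0.994, 0.0]
wrist_force: [-0.4, -0.3, -3.3]
gripper_width: 0.0475
grasp_force: 46.7
time: 9.15
tcp_pos: [0.4994, -0.3074, 0.1591]
orientation: [-0.0, 0.113, 0.994, -0.0]
wrist_force: [0.2, -0.2, -1.4]
gripper_width: 0.0476
grasp_force: 46.7
shift [0.0342 0.0631 5.7394] turn 0
```

```bash
python3 -m creep '[[[0,0,0.7,0,0,0],[0,0,0.9,0,0,0],[0,0,0.9,0,0,0],[0,0,0.9,0,0,0],[0,0,0.8,0,0,0],[0,0,0.6,0,0,0],[0,0,0.4,0,0,0],[0,0,0.2,0,0,0]]]'
python3 -m creep '[[[0,0,0.06,0,0,0],[0,0,0.06,0,0,0],[0,0,0.06,0,0,0],[0,0,0.04,0,0,0],[0,0,0.04,0,0,0],[0,0,0.02,0,0,0],[0,0,0,0,0,0],[0,0,0,0,0,0]]]'
```

```text
time: 9.95
tcp_pos: [0.4998, -0.3051, 0.0506]
orientation: [-0.0, 0.113, 0.994, 0.0]
wrist_force: [-0.3, 0.8, -2.8]
gripper_width: 0.0474
grasp_force: 46.7
time: 10.75
tcp_pos: [0.4999, -0.3053, 0.0458]
orientation: [0.0, 0.113, 0.994, -0.0]
wrist_force: [-0.7, 0.2, -2.2]
gripper_width: 0.0472
grasp_force: 46.7
```

```bash
python3 -m creep '[[[0,0,0.03,0,0,0],[0,0,0.03,0,0,0],[0,0,0.02,0,0,0],[0,0,0.02,0,0,0],[0,0,0.02,0,0,0],[0,0,0,0,0,0],[0,0,0,0,0,0],[0,0,0,0,0,0]]]'
```

```text
time: 11.55
tcp_pos: [0.4999, -0.3053, 0.0443]
orientation: [0.0, 0.113, 0.994, -0.0]
wrist_force: [-2.7, 1.8, 7.1]
gripper_width: 0.0476
grasp_force: 47.5
```

Contact at the expected height. Release and rise.

```bash
python3 -m creep '[[[0,0,0,0,0,0],[0,0,0,0,0,0],[0,0,0,0,0,0],[0,0,0,0,0,0],[0,0,0,0,0,0],[0,0,0,0,0,0],[0,0,0,0,0,0],[0,0,0,0,0,0]]]' 1
python3 -m creep '[[[0,0,-0.4,0,0,0],[0,0,-0.8,0,0,0],[0,0,-1,0,0,0],[0,0,-1,0,0,0],[0,0,-1,0,0,0],[0,0,-1,0,0,0],[0,0,-1,0,0,0],[0,0,-1,0,0,0]]]'
python3 - <<'E'
from h import *
s=snapshot("scene");p=s["color"][190:270,130:230,::-1]
cv2.imwrite("pics/b1.png",cv2.convertScaleAbs(cv2.resize(p,None,fx=4,fy=4,interpolation=cv2.INTER_CUBIC),alpha=1.5))
# bowl grasp: tool pitch, 30 deg between tool z and mouth axis
psi=.1405;mid=np.array([.6275,-.034,.07])
h=np.array([np.cos(psi),np.sin(psi),0]);n=np.array([-np.sin(psi),np.cos(psi),0])
e=np.radians(50);d=h*np.cos(e)+np.array([0,0,-np.sin(e)])
Rt=R.from_matrix(np.c_[np.cross(n,d),n,d])
tcp=mid-.003*d
print(tcp,tcp-.12*d)
go(tcp-.12*d,Rt);p0,R0=pose();print(p0,(R0.inv()*Rt).as_matrix())
print("yaw-only turn",(R0.inv()*R.from_matrix(np.c_[-h,n,[0,0,-1]])).as_rotvec()/.08)
E
```

```text
time: 12.35
tcp_pos: [0.4999, -0.3052, 0.0433]
orientation: [-0.0, 0.113, 0.994, 0.0]
wrist_force: [-0.1, 0.5, 0.3]
gripper_width: 0.0856
grasp_force: 0.0
time: 13.15
tcp_pos: [0.4999, -0.3052, 0.1889]
orientation: [0.0, 0.113, 0.994, -0.0]
wrist_force: [-0.2, 0.2, -0.1]
gripper_width: 0.0852
grasp_force: 0.0
[ 0.6256 -0.0343  0.0723] [ 0.5492 -0.0451  0.1642]
shift [ 0.5952 13.2754  1.3713] turn [-1.6473 -8.5646 -4.3692]
[ 0.5013 -0.3064  0.1926] [[ 0.7189  0.358  -0.5958]
 [-0.2722  0.9337  0.2326]
 [ 0.6396 -0.005   0.7687]]
yaw-only turn [-0.0525  0.0627 -4.5771]
```

View pics/b1.png

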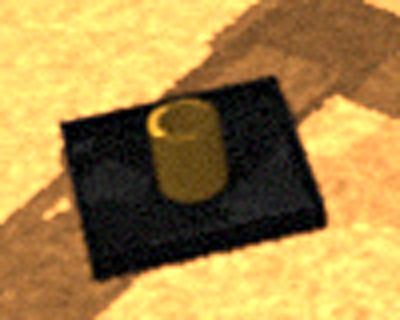

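The sleeve stands upright in the tray, at crop (190,150). Before approaching, I refine the bowl position by fitting its silhouette in the first pictures.

```bash
python3 - <<'E'
from h import *
from scipy.optimize import minimize
S=cam(snapshot("scene"));T=cam(snapshot("top"))
t=np.radians(20);q=np.arange(0,6.28,.1)[:,None]
def pts(x,y,a,z):
    ax=np.array([np.cos(a)*np.cos(t),np.sin(a)*np.cos(t),-np.sin(t)]);n=np.array([-np.sin(a),np.cos(a),0]);k=np.cross(ax,n)
    r=.025*(np.cos(q)*n+np.sin(q)*k);m=np.array([x,y,z]);return np.r_[m+.034*ax+r,m-.034*ax+r,m-.04*ax+r*.32]
def mask(f,u,v,w,h):
    im=cv2.imread(f).astype(int);sat=im.max(2)-im.min(2);k=((sat<45)&(im.max(2)>85)).astype(np.float32);o=np.zeros_like(k);o[v:v+h,u:u+w]=k[v:v+h,u:u+w]
    return o
mt=mask("pics/top0.png",275,155,35,40);ms=mask("pics/scene0.png",262,205,38,45)
def row(m,u,v,w,h):
    for r in m[v:v+h,u:u+w]:print("".join(".#"[int(x)] for x in r))
row(mt,275,155,35,40);row(ms,262,205,38,45)
def ren(c,P):
    u=proj(c,P);im=np.zeros((420,560),np.uint8);hl=cv2.convexHull(u.astype(np.float32));cv2.fillPoly(im,[np.round(hl*16).astype(np.int32)],255,cv2.LINE_AA,4);return im/255.
def cost(v,w):
    P=pts(v[0]/100,v[1]/100,v[2],.07);return w[0]*np.abs(ren(T,P)-mt)[150:200].sum()+w[1]*np.abs(ren(S,P)-ms)[200:250].sum()
for w in((1,0),(0,1),(1,1)):
    r=minimize(cost,[62.8,-3.4,.14],args=(w,),method="Nelder-Mead",options=dict(initial_simplex=[[62.8,-3.4,.14],[63.6,-3.4,.14],[62.8,-2.8,.14],[62.8,-3.4,.24]]));print(w,r.x,r.fun,mt.sum(),ms.sum())
E
```

```text
...................................
...................................
...................................
...................................
...................................
...................................
............###....................
.......##..........................
......#.....#########..............
......#...###########..............
......#..#############.............
......#.###############............
......#.################...........
.......#################...........
.......################............
.......################............
.......################............
.......################............
.......#.##############............
.........################..........
.........##############............
........################...........
........################.#.........
.........#################.........
........#.################.........
.........################..........
.........################..........
.........#################.........
.........##################........
.........##################........
.........#.#########
[... 1584 characters left out ...]
...
.....#.......###########..............
....#.........#######.................
..............#####...................
..............####.............#......
..............##......................
......................................
......................................
......................................
......................................
......................................
......................................
......................................
......................................
(1, 0) [62.7453 -3.2264  0.1405] 87.28235294117647 425.0 399.0
(0, 1) [62.177  -3.0114  0.1376] 226.26666666666668 425.0 399.0
(1, 1) [62.6902 -3.265   0.1751] 321.5686274509804 425.0 399.0
```

```bash
python3 -m creep '[[[0.04,0.5,0,0,0,0],[0.04,0.9,0,0,0,0],[0.04,0.9,0,0,0,0],[0.04,0.9,0,0,0,0],[0.04,0.9,0,0,0,0],[0.04,0.9,0,0,0,0],[0.04,0.9,0,0,0,0],[0.04,0.9,0,0,0,0]]]'
python3 -m creep '[[[0.04,0.9,0,0,0,0],[0.04,0.9,0,0,0,0],[0.04,0.9,0,0,0,0],[0.04,0.9,0,0,0,0],[0.04,0.9,0,0,0,0],[0.04,0.9,0,0,0,0],[0.04,0.8,0,0,0,0],[0.04,0.3,0,0,0,0]]]'
python3 -m creep '[[[0,0,0,0,0,-0.58],[0,0,0,0,0,-0.58],[0,0,0,0,0,-0.58],[0,0,0,0,0,-0.58],[0,0,0,0,0,-0.58],[0,0,0,0,0,-0.58],[0,0,0,0,0,-0.58],[0,0,0,0,0,-0.58]]]'
python3 -m creep '[[[0,0,0,0,-1,0],[0,0,0,0,-1,0],[0,0,0,0,-1,0],[0,0,0,0,-1,0],[0,0,0,0,-1,0],[0,0,0,0,-1,0],[0,0,0,0,-1,0],[0,0,0,0,-1,0]]]'
cat >>h.py <<'E'
def bowlpose(psi,el,mid,back):
    h=np.array([np.cos(psi),np.sin(psi),0]);n=np.array([-np.sin(psi),np.cos(psi),0]);e=np.radians(el)
    d=h*np.cos(e)-np.array([0,0,np.sin(e)]);return np.array(mid)-(.003+back)*d,R.from_matrix(np.c_[np.cross(n,d),n,d])
E
python3 -c "
from h import *
for b in(.12,.0): go(*bowlpose(.145,50,[.6278,-.0335,.07],b))
print(get_obs()['joint_positions'])"
```

```text
time: 14.1
tcp_pos: [0.5243, -0.1691, 0.1873]
orientation: [-0.0, 0.112, 0.994, 0.0]
wrist_force: [-0.6, 0.1, -0.2]
gripper_width: 0.0857
grasp_force: 0.0
time: 14.9
tcp_pos: [0.547, -0.0408, 0.1873]
orientation: [-0.0, 0.112, 0.994, 0.0]
wrist_force: [-1.1, 0.4, -0.2]
gripper_width: 0.0853
grasp_force: 0.0
time: 15.7
tcp_pos: [0.5469, -0.0431, 0.1873]
orientation: [-0.0, -0.074, 0.997, -0.0]
wrist_force: [-0.0, -0.2, 0.1]
gripper_width: 0.0856
grasp_force: 0.0
time: 16.5
tcp_pos: [0.5468, -0.0434, 0.1878]
orientation: [0.315, -0.069, 0.946, 0.022]
wrist_force: [-0.2, 1.8, 0.3]
gripper_width: 0.0855
grasp_force: 0.0
shift [ 0.6052 -0.0947  1.0174] turn [-0.0181 -0.6861  0.0128]
shift [ 0.276  -0.0862  7.0083] turn [-0.0181 -0.6861  0.0128]
[-0.518   0.0608  2.1465  0.7936  0.5424 -2.8463]
```

```bash
python3 -m creep '[[[0.3,-0.09,0,0,-0.35,0],[0.3,0,0,0,-0.34,0],[0,0,0.3,0,0,0],[0,0,0.3,0,0,0],[0,0,0.3,0,0,0],[0,0,0.2,0,0,0],[0,0,0,0,0,0],[0,0,0,0,0,0]]]'
python3 - <<'E'
from h import *
go(*bowlpose(.145,50,[.6278,-.0335,.07],0));print(get_obs()['joint_positions'])
a=[]
for n,u,v in(("scene",240,180),("top",255,140)):
    s=snapshot(n);p=s["color"][v:v+80,u:u+80,::-1];a.append(cv2.convertScaleAbs(cv2.resize(p,None,fx=5,fy=5,interpolation=cv2.INTER_CUBIC),alpha=1.4));print(n,(proj(cam(s),[pose()[0],[.6278,-.0335,.07]])-[u,v])*5)
cv2.imwrite("pics/c1.png",np.hstack(a))
E
```

```text
time: 17.3
tcp_pos: [0.5527, -0.0433, 0.1651]
orientation: [0.338, -0.068, 0.938, 0.025]
wrist_force: [-0.5, -0.6, -0.2]
gripper_width: 0.0856
grasp_force: 0.0
shift [ 0.1162 -0.0583  5.9258] turn [ 0.0036 -0.0817  0.0001]
[-0.5337  0.1113  2.2003  1.0431  0.4821 -3.1157]
scene [[150.9852  24.4831]
 [201.3615 250.0682]]
top [[205.0148 273.8409]
 [181.4823 178.7265]]
```

View pics/c1.png

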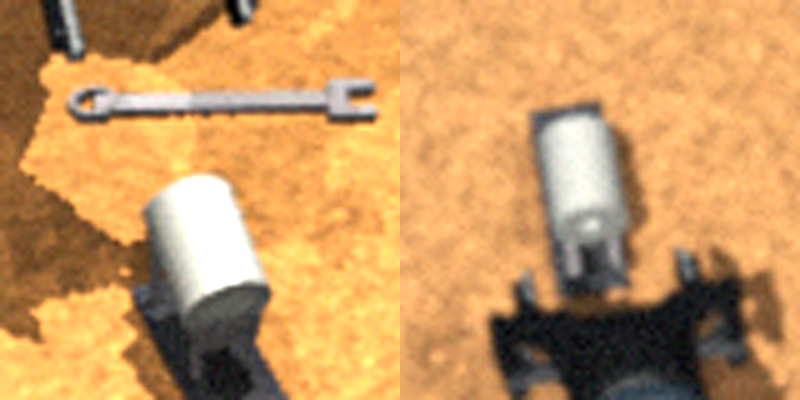

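The bowl sits untouched, with jaws centred on its axis (top crop: fingers mid (605,277), bowl axis running (575,120)–(592,225)). Joint 6 is at its limit, so I use a shallower tilt of 58° elevation.

```bash
python3 -m creep '[[[0,0,0,0,0.5,0],[0,0,0,0,0.6,0],[0,0,0,0,0.6,0],[-0.5,0,0,0,0,0],[-0.5,0,0,0,0,0],[0,0,0,0,0,0],[0,0,0,0,0,0],[0,0,0,0,0,0]]]'
python3 -c "
from h import *
for b in (.09,0):go(*bowlpose(.145,58,[.6278,-.0335,.07],b))
print(get_obs()['joint_positions'])"
```

```text
time: 18.2
tcp_pos: [0.5685, -0.041, 0.1752]
orientation: [0.273, -0.069, 0.959, 0.02]
wrist_force: [-0.6, 0.1, 0.4]
gripper_width: 0.0852
grasp_force: 0.0
shift [ 0.2465 -0.0559  1.3933] turn [ 0.0031 -0.0451 -0.0127]
shift [ 0.2303 -0.057   5.8933] turn [ 0.0031 -0.0451 -0.0127]
[-0.4465  0.1335  2.0489  0.584   0.5624 -2.5984]
```

```bash
python3 -m creep '[[[0.2,-0.05,0.7,0,0,0],[0,0,0.9,0,0,0],[0,0,0.9,0,0,0],[0,0,0.9,0,0,0],[0,0,0.9,0,0,0],[0,0,0.7,0,0,0],[0,0,0.3,0,0,0],[0,0,0,0,0,0]]]'
python3 -c "
from h import *
go(*bowlpose(.145,58,[.6278,-.0335,.07],0))
print(get_obs()['joint_positions'])"
```

```text
time: 19.0
tcp_pos: [0.6208, -0.0345, 0.0824]
orientation: [0.273, -0.069, 0.959, 0.02]
wrist_force: [-0.4, -0.5, -0.7]
gripper_width: 0.0858
grasp_force: 0.0
shift [ 0.0258 -0.0027  0.5655] turn [ 0.0081 -0.0563 -0.0177]
[-0.3808  0.3725  2.0267  0.8343  0.3653 -2.8281]
```

```bash
python3 -m creep '[[[0,0,0.25,0,0,0],[0,0,0.2,0,0,0],[0,0,0,0,0,0],[0,0,0,0,0,0],[0,0,0,0,0,0],[0,0,0,0,0,0],[0,0,0,0,0,0],[0,0,0,0,0,0]]]'
python3 -m creep '[[[0,0,0,0,0,0],[0,0,0,0,0,0],[0,0,0,0,0,0],[0,0,0,0,0,0],[0,0,0,0,0,0],[0,0,0,0,0,0],[0,0,0,0,0,0],[0,0,0,0,0,0]]]' -1 55
python3 -c "
from h import *
go(*bowlpose(.145,58,[.6278,-.0335,.07],0))
p,r=pose();print(r.as_matrix(),get_obs()['joint_positions'])"
```

```text
time: 19.8
tcp_pos: [0.6261, -0.0339, 0.076]
orientation: [0.274, -0.069, 0.959, 0.02]
wrist_force: [-0.1, -0.7, -0.3]
gripper_width: 0.0854
grasp_force: 0.0
time: 20.6
tcp_pos: [0.6261, -0.034, 0.0761]
orientation: [0.274, -0.069, 0.959, 0.02]
wrist_force: [-3.8, -2.4, 4.9]
gripper_width: 0.0494
grasp_force: 56.3
shift [0.0858 0.0141 0.157 ] turn [-0.0062 -0.0298 -0.0084]
[[-0.8405 -0.1437  0.5224]
 [-0.1221  0.9896  0.0758]
 [-0.5279 -0.0001 -0.8493]] [-0.3753  0.3909  2.0208  0.8617  0.3525 -2.8532]
```

```bash
python3 -m creep '[[[-0.15,0,-0.25,0,0,0],[-0.3,0,-0.48,0,0,0],[-0.35,0,-0.57,0,0,0],[-0.4,0,-0.64,0,0,0],[-0.4,0,-0.64,0,0,0],[-0.4,0,-0.64,0,0,0],[-0.4,0,-0.64,0,0,0],[-0.35,0,-0.57,0,0,0]]]'
python3 -c "
from h import *
p,r=pose()
Rt=bowlpose(.29,128,[0,0,0],0)[1]
print((r.inv()*Rt).as_rotvec()/.08,get_obs()['joint_positions'],get_obs()['moment'])"
```

```text
time: 21.4
tcp_pos: [0.6255, -0.0337, 0.18]
orientation: [0.273, -0.069, 0.959, 0.02]
wrist_force: [0.2, -0.0, -2.9]
gripper_width: 0.0495
grasp_force: 57.2
[ 0.1164 15.1907 -1.9293] [-0.3751  0.2205  1.921   0.5095  0.5672 -2.4637] [-0.0789  0.3841 -0.026 ]
```

```bash
python3 -m creep '[[[0,0.3,0,0,0.5,0],[0,0.8,0,0,0.95,0],[0,0.95,0,0,0.95,0],[0,0.95,0,0,0.95,0],[0,0.95,0,0,0.95,0],[0,0.95,0,0,0.95,0],[0,0.95,0,0,0.95,0],[0,0.95,0,0,0.95,0]]]'
python3 -m creep '[[[0,0.95,0,0,0.95,0],[0,0.95,0,0,0.95,0],[0,0.95,0,0,0.95,0],[0,0.95,0,0,0.95,0],[0,0.95,0,0,0.95,0],[0,0.9,0,0,0.95,0],[0,0.6,0,0,0.95,0],[0,0.3,0,0,0.95,0]]]'
python3 -c "
from h import *
p,r=pose();print(get_obs()['joint_positions'])
for psi in (.145,.29):go(*bowlpose(psi,128,[.551,.281,.15],0))"
```

```text
time: 22.2
tcp_pos: [0.606, 0.1016, 0.1796]
orientation: [-0.01, -0.072, 0.997, -0.001]
wrist_force: [0.4, 0.4, -2.2]
gripper_width: 0.0492
grasp_force: 57.2
time: 23.0
tcp_pos: [0.5873, 0.2319, 0.1791]
orientation: [-0.308, -0.069, 0.949, -0.022]
wrist_force: [0.2, -0.5, -3.0]
gripper_width: 0.0495
grasp_force: 57.2
[ 0.1866  0.8552  0.8684  0.0274  2.0453 -1.5258]
shift [0.302  2.6938 1.8754] turn [-0.0015  0.4422  0.0144]
shift [0.3028 2.7072 1.8759] turn [ 1.089   0.442  -1.4335]
```

```bash
python3 -m creep '[[[0,0.3,0.1,0,0.2,0],[0,0.4,0.15,0,0.25,0],[0,0.4,0.15,0,0,0],[0.1,0.4,0.15,0,0,0],[0.1,0.4,0.15,0,0,0],[0.1,0.4,0.15,0,0,0],[0,0.3,0.1,0,0,0],[0,0.1,0,0,0,0]]]'
python3 - <<'E'
from h import *
go(*bowlpose(.145,128.1,[.551,.281,.15],0));p,r=pose();print(p,r.as_matrix(),p+.003*r.as_matrix()[:,2])
a=[]
for n,u,v in(("scene",345,145),("top",155,160)):
    s=snapshot(n);cv2.imwrite(f"pics/raw_{n}1.png",s["color"][:,:,::-1]);p=s["color"][v:v+90,u:u+80,::-1];a.append(cv2.convertScaleAbs(cv2.resize(p,None,fx=5,fy=5,interpolation=cv2.INTER_CUBIC),alpha=1.5))
cv2.imwrite("pics/d1.png",np.hstack(a))
E
```

```text
time: 23.8
tcp_pos: [0.5632, 0.2822, 0.1691]
orientation: [-0.323, -0.069, 0.944, -0.023]
wrist_force: [0.7, 0.4, -1.8]
gripper_width: 0.0491
grasp_force: 57.3
shift [-0.1017  0.0261  0.9778] turn [0.0013 0.0635 0.0055]
[0.5632 0.2822 0.1691] [[-0.7817 -0.1448 -0.6066]
 [-0.1146  0.9895 -0.0885]
 [ 0.613   0.0004 -0.7901]] [0.5614 0.282  0.1667]
```

View pics/d1.png

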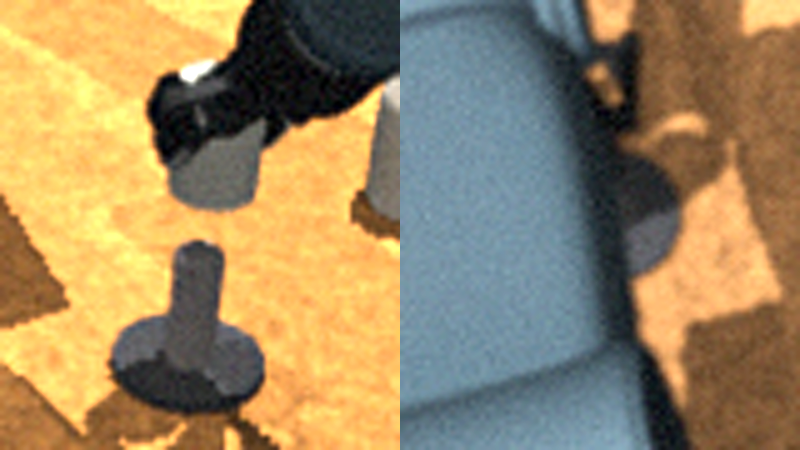

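The bowl hangs mouth-down above the post. In the scene crop the rim spans x 169–259 with its bottom at y 211, the post top is at x 173–223, y 240, and the disc spans x 109–266. I compare these against predictions.

```bash
python3 - <<'E'
from h import *
S=cam(snapshot("scene"));a=np.arange(0,6.29,.05)
def ring(x,y,z,r):
    p=proj(S,np.c_[x+r*np.cos(a),y+r*np.sin(a),0*a+z]);return np.r_[p.min(0),p.max(0)]
print("rim (378.4,-,396.4,186.8)",ring(.5614,.282,.1327,.025))
print("post(379.2,192.6 at top)",ring(.551,.281,.081,.015),ring(.551,.281,.085,.011))
print("disc(366.4,-,397.8,227.2)",ring(.551,.281,.01,.045),ring(.551,.281,0,.045))
print("rim if",ring(.5664,.282,.1327,.025),ring(.5614,.287,.1327,.025))
# disc/post fit in scene with sub-pixel: bias estimate
f=lambda v:np.r_[ring(v[0],v[1],.081,.015)[[0,2]]-[379.2,389.2],ring(v[0],v[1],.085,.011)[1]-192.6,ring(v[0],v[1],.005,.045)[[0,2]]-[366.4,397.8],ring(v[0],v[1],0,.045)[3]-227.2]
r=least_squares(f,[.55,.28]);print("S stand",r.x,r.fun)
f=lambda v:np.r_[ring(v[0],v[1],.1327,.025)[[0,2,3]]-[378.4,396.4,186.8]]
r=least_squares(f,[.56,.28]);print("S rim at z .1327",r.x,r.fun)
E
```

```text
rim (378.4,-,396.4,186.8) [377.8643 176.8482 396.1578 186.6842]
post(379.2,192.6 at top) [378.228  192.1384 388.9093 198.112 ] [379.7748 191.7625 387.6204 196.1356]
disc(366.4,-,397.8,227.2) [365.7593 206.1839 396.9129 224.6107] [365.5081 208.8908 396.5396 227.3805]
rim if [378.4938 177.7812 396.8418 187.6731] [379.5736 176.6306 397.8626 186.4541]
S stand [0.5529 0.2826] [-0.1917  0.5005 -0.5486 -0.0203 -0.2981  0.4985]
S rim at z .1327 [0.5621 0.2829] [-0.1508  0.1501 -0.0078]
```

```bash
python3 -m creep '[[[0.2,0.02,0.15,0,0.06,0],[0.19,0.02,0.15,0,0,0],[-0.25,0,0.32,0,0,0],[-0.25,0,0.32,0,0,0],[-0.25,0,0.32,0,0,0],[-0.25,0,0.32,0,0,0],[-0.15,0,0.2,0,0,0],[0,0,0,0,0,0]]]'
python3 -c "
from h import *
for z in(.13,.065,.057):go(*bowlpose(.145,128.1,[.5517,.2813,z],0))
p,r=pose();print(p+.003*r.as_matrix()[:,2])"
```

```text
time: 24.75
tcp_pos: [0.5533, 0.2806, 0.1301]
orientation: [-0.327, -0.068, 0.942, -0.024]
wrist_force: [-0.2, 0.1, -1.8]
gripper_width: 0.0494
grasp_force: 57.2
shift [ 0.0562  0.0468 -0.1023] turn [ 0.0044 -0.0277 -0.0078]
shift [-1.9549  0.0471  2.4508] turn [ 0.0044 -0.0277 -0.0078]
shift [-2.2024  0.0472  2.765 ] turn [ 0.0044 -0.0277 -0.0078]
[0.5514 0.2803 0.1277]
```

```bash
python3 -m creep '[[[-0.12,0.04,0.15,0,0,0],[-0.25,0,0.32,0,0,0],[-0.25,0,0.32,0,0,0],[-0.25,0,0.32,0,0,0],[-0.25,0,0.32,0,0,0],[-0.1,0,0.12,0,0,0],[0,0,0,0,0,0],[0,0,0,0,0,0]]]'
python3 -c "
from h import *
for z in(.065,.057):go(*bowlpose(.145,128.1,[.5517,.2813,z],0))
p,r=pose();print(p+.003*r.as_matrix()[:,2],get_obs()['moment'])"
```

```text
time: 25.55
tcp_pos: [0.5537, 0.2815, 0.092]
orientation: [-0.326, -0.068, 0.943, -0.023]
wrist_force: [-0.2, -0.1, -1.6]
gripper_width: 0.0492
grasp_force: 57.3
shift [-0.7553  0.0022  0.9755] turn [ 0.0066 -0.0026 -0.0052]
shift [-1.0022  0.0021  1.2903] turn [ 0.0066 -0.0026 -0.0052]
[0.5519 0.2813 0.0897] [ 0.0665 -0.4723  0.0024]
```

```bash
python3 -m creep '[[[-0.12,0,0.15,0,0,0],[-0.2,0,0.25,0,0,0],[-0.2,0,0.25,0,0,0],[-0.18,0,0.24,0,0,0],[-0.1,0,0.13,0,0,0],[0,0,0,0,0,0],[0,0,0,0,0,0],[0,0,0,0,0,0]]]'
python3 -m creep '[[[-0.03,0,0.04,0,0,0],[-0.03,0,0.04,0,0,0],[0,0,0,0,0,0],[0,0,0,0,0,0],[0,0,0,0,0,0],[0,0,0,0,0,0],[0,0,0,0,0,0],[0,0,0,0,0,0]]]'
python3 -c "
from h import *
go(*bowlpose(.145,128.1,[.5517,.2813,.057],0))
p,r=pose();print(p+.003*r.as_matrix()[:,2],get_obs()['moment'])"
```

```text
time: 26.35
tcp_pos: [0.5538, 0.2816, 0.0662]
orientation: [-0.325, -0.068, 0.943, -0.023]
wrist_force: [0.9, 0.7, -1.4]
gripper_width: 0.0492
grasp_force: 57.3
time: 27.15
tcp_pos: [0.5537, 0.2816, 0.064]
orientation: [-0.326, -0.068, 0.943, -0.023]
wrist_force: [0.1, -0.1, -2.8]
gripper_width: 0.0492
grasp_force: 57.3
shift [-0.1377  0.0012  0.1851] turn [ 0.0067 -0.0001 -0.0049]
[0.5518 0.2813 0.0616] [ 0.1148 -0.5059 -0.0217]
```

```bash
python3 -m creep '[[[-0.03,0,0.04,0,0,0],[-0.03,0,0.04,0,0,0],[-0.03,0,0.04,0,0,0],[0,0,0,0,0,0],[0,0,0,0,0,0],[0,0,0,0,0,0],[0,0,0,0,0,0],[0,0,0,0,0,0]]]'
python3 -c "
from h import *
print(get_obs()['moment'])"
```

```text
time: 27.95
tcp_pos: [0.5538, 0.2816, 0.0629]
orientation: [-0.325, -0.068, 0.943, -0.023]
wrist_force: [0.3, 0.1, 6.7]
gripper_width: 0.0493
grasp_force: 57.8
[-0.055   0.2965 -0.0217]
```

Contact at the expected height (floor on post top). Release and back off along the tool axis.

```bash
python3 -m creep '[[[0,0,0,0,0,0],[0,0,0,0,0,0],[0,0,0,0,0,0],[0,0,0,0,0,0],[0,0,0,0,0,0],[0,0,0,0,0,0],[0,0,0,0,0,0],[0,0,0,0,0,0]]]' 1
python3 -m creep '[[[0,0,-0.3,0,0,0],[0,0,-0.6,0,0,0],[0,0,-0.9,0,0,0],[0,0,-1,0,0,0],[0,0,-1,0,0,0],[0,0,-1,0,0,0],[0,0,-1,0,0,0],[0,0,-1,0,0,0]]]'
python3 -m creep '[[[0,0,-1,0,0,0],[0.5,0,-0.8,0,0,0],[0.5,0,-0.8,0,0,0],[0.5,0,-0.6,0,0,0],[0.5,0,-0.6,0,0,0],[0.5,0,-0.6,0,0,0],[0.3,0,-0.3,0,0,0],[0,0,0,0,0,0]]]'
python3 - <<'E'
from h import *
print(get_obs()['joint_positions'],get_obs()['tcp_pos'])
s=snapshot("scene");p=s["color"][165:235,345:445,::-1]
q=s["color"][130:280,60:460,::-1]
p=cv2.convertScaleAbs(cv2.resize(p,(800,560),interpolation=cv2.INTER_CUBIC),alpha=1.5)
cv2.imwrite("pics/e1.png",p)
cv2.imwrite("pics/e2.png",cv2.resize(s["color"][:,:,::-1],(800,600)))
S=cam(s);a=np.arange(0,6.29,.05)
for z,n in((.023,"rim"),(.091,"closed end")):
    u=proj(S,np.c_[.5525+.025*np.cos(a),.282+.025*np.sin(a),0*a+z]);print(n,((np.r_[u.min(0),u.max(0)]-[345,165,345,165])*8+4))
E
```

```text
time: 28.75
tcp_pos: [0.5536, 0.2815, 0.061]
orientation: [-0.326, -0.068, 0.943, -0.023]
wrist_force: [-0.2, 0.4, 0.1]
gripper_width: 0.0853
grasp_force: 0.0
time: 29.55
tcp_pos: [0.6371, 0.2936, 0.1692]
orientation: [-0.325, -0.068, 0.943, -0.023]
wrist_force: [0.7, 0.6, 0.3]
gripper_width: 0.0852
grasp_force: 0.0
time: 30.35
tcp_pos: [0.6438, 0.2931, 0.2764]
orientation: [-0.322, -0.068, 0.944, -0.022]
wrist_force: [-0.4, 0.3, -0.5]
gripper_width: 0.0852
grasp_force: 0.0
[ 0.241   1.0848  0.187   0.1049  2.5228 -1.4091] [0.6438 0.2931 0.2764]
rim [232.1083 338.403  371.3716 420.0027]
closed end [247.9233 184.2616 391.0398 263.6887]
```

View pics/e1.png

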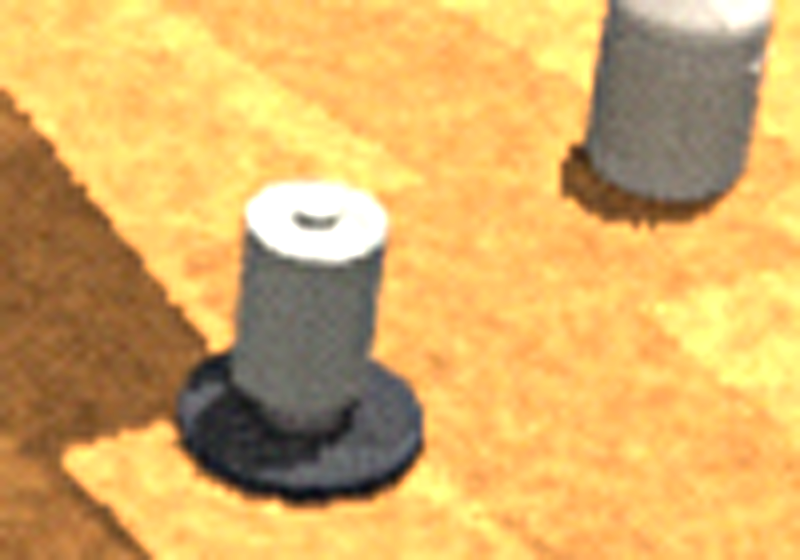

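View pics/e2.png

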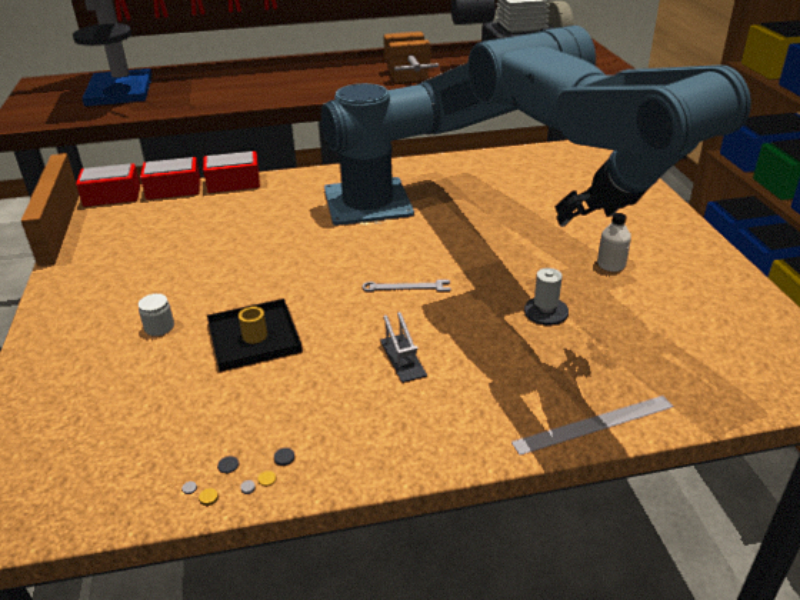

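The bowl hangs level over the post: closed end at crop x 245–388, y 182–263, against a predicted 248–391, 184–264. The sleeve stands in the tray, the bystanders are unmoved and the arm is clear.

```bash
python3 -c "
from station import manip
print(manip.finish_job())"
```

```text
the job is handed in; nothing more can be done
None
```

The brass sleeve stands upright in the tray, the bowl hangs level and fully home on the post, the bottle, wrench and tin are where they were, and the job was handed in at about 30 s.

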